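Bring the cupboard's internet back up in order

ROBOT

A 6-joint arm with a two-finger parallel gripper is mounted at the origin on the work surface. World frame = base frame: x ahead of the robot, y to its left, z up, the work surface at z = 0. Lengths are in m, angles in rad, forces in N, time in s.
With the tool pointing down it reaches from about 0.4 to 0.825 m from the base axis. Payload 7 kg.
Tool frame: the origin (TCP) lies where the fingers leave the gripper's body, on its centre line; the fingertips stand 66 mm ahead of it and the grasp point (between the pads) lies 47 mm ahead of it (bot.tip_extent is the distance from the TCP to the fingertips, in m); z points along the fingers, y is the line along which they close (so a half turn about z gives the same grasp; the last joint's range is limited). The gripper opens to 88 mm and grips with 3 to 60 N. Pads are 19 mm wide; open, the fingers measure 130 mm over their backs; the gripper's body (78 mm by 193 mm) begins 47 mm behind the grasp point.
Start: joints at [0.288, 0.359, 0.012, 0, -1.224, -0.288], TCP at [0.675, -0, 0.292] pointing down, gripper open.
Joint ranges: [-3.07, 3.07], [-1.43, 2.12], [-1.02, 1.25], [-3.03, 1.67], [-3.05, -0], [-3.03, 3.03]. Speed limits (rad/s): [2.39, 2.39, 3.01, 3.14, 3.14, 3.14].

INTERFACE

Orientations are given as a unit quaternion [x, y, z, w].
In Python, from bench import bot gives the robot as it stands.
- The arm moves only by the tool arm_command, never from a script. Its argument "targets" is a list of rows, each an object of numbers: "dx", "dy", "dz": the shift along the tool's x, y, z in cm; "rx", "ry", "rz": the turn, a rotation vector about the tool's x, y, z in rad; "claw": the opening, from -1 (shut) to 1 (fully open). A call has exactly 8 rows; each row shifts and turns the commanded pose from where the row before left it, along the tool's axes as they then stand; what a row does not reach is not made up. A row lasts 1/12 s, in which the tool goes at most 41.7 mm and 7.16 degrees, less where a joint would pass 70% of its speed; a pose out of reach is approached as far as the arm can. A call is refused whole if a number of a shift passes 4.17 or a number of a turn 0.125, either way. A call with a gripper value outside its range is refused whole. The fingers move at their own pace and stop on an object; the grip force is fixed at half the most. Time passes only in rows, so rows that do not move let the fingers close, or fill a call up. It gives the time, the measured TCP pose, the force, the opening and the grip force at its end, in the units of the state.
- bot.state(): the state, without advancing time (a new reading comes with each control period).
- bot.camera(name): name is "scene" or "side" or "wrist"; returns a dict with "pixels" (400x640x3 uint8, blue, green, red), "depth" (400x640 float32, m along the optical axis (not along the pixel's ray), 0 where there is no reading), "fx", "fy", "cx", "cy" (pixels), "view" (4x4, takes a point from world to camera coordinates); the wrist camera has in their place "T_tool_cam" (4x4, takes a point from camera to tool coordinates, whose origin is the TCP and whose axes are the flange's). Camera axes: x right, y down, z forward; pixel columns grow to the right and rows downward; lengths in m; the calibration is good to about 2 mm. A picture is of the moment at which its call begins: read the wrist's pose just before it.
- bot.hand_in(): hands the job in; it is judged then, once.
The state is a dict: "clock": time; "qpos": joint angles; "joint_vel": joint speeds; "tau": joint torques, N m; "position": TCP position; "eef_rot": TCP orientation; "wrist_force": force on the tool from outside, world axes, zero at the start; "moment": the same for the moment, N m; "opening": opening from 0.0 (shut) to 1.0 (fully open); "finger_force": force on a finger pad.
Only numpy, scipy, OpenCV 4.12 (cv2) and the standard library are available. Lean on these libraries where they do the work, as an engineer would, in place of code of your own. Each camera call takes 0.05 s, during which the arm holds its last target. There are 200 camera calls.

TASK

Bring the flat's internet back up by pressing with the fingertips: first press the raised end of the rocker on the power strip so that it is switched on, then press the round power button of the modem (the box without aerials) fully in, and last the round power button of the router (the box with two aerials) fully in. Pick nothing up, keep off the oblong reset keys, and leave the boxes and all the other things standing where they are.

Things in the scene. Friction and masses are not known exactly. Their poses are not given: they have to be found in the camera images.
- strip: white plastic power strip, fixed to the shelf, 215 mm long (its x, from -45 to +170 mm) x 56 mm wide, top 36 mm above the shelf. Origin: on the shelf under the rocker's pivot; x points along the strip from the rocker to two black plug-in adapters (44 x 46 mm, 40 mm tall on the strip, centres at x = 68 and 130 mm). The rocker's end away from the adapters is the on end
- rocker (a joint): angle of the strip's black rocker, rad: 0 = off (the wing away from the adapters is raised, the other level), 0.36 = on (that wing pressed down level, the other raised); on from 0.30. Stays where it is left; needs about 4 N or less on the wing
- rocker_press (a point): the point to press to switch on: on the upper face of the rocker's on wing, 14 mm from the pivot. The rocker is 50 mm long along the strip (two wings of 25 mm in a shallow V) and 24 mm wide; its pivot lies in the bottom of the V, 40 mm above the shelf. When on, this wing is level at 40 mm above the shelf
- modem: the modem: flat black box, 115 (x) x 160 (y) x 32 mm high, 0.35 kg, loose, without aerials. Origin: centre of its underside; x to its rear, away from the robot, z up. On its top, at x = -20 mm: a round power button at y = +45 mm, a narrow oblong reset key at y = -45 mm; vent slots in the middle
- modem_button (a joint): travel of the modem's round power button, m: 0 = out (its face 9 mm above the box top), 0.005 = fully in (face 4 mm above the top). Latching: needs about 3 N, moves only as far as it is pushed and stays there; in from 0.004 on
- modem_button_top (a point): centre of the top face of the modem's round power button (28 mm diameter); moves with it, straight down when pressed
- modem_key (a joint): travel of the modem's oblong reset key (8 x 24 mm, 5 mm proud, springs back), m: 0 = out, 0.003 = in; not to be pressed
- router: the router: flat black box, 115 (x) x 160 (y) x 32 mm high, 0.35 kg, loose, with two upright grey paddle aerials (10 x 22 mm, tops 103 mm above the shelf) at x = 45, y = +-68 mm. Origin: centre of its underside; x to its rear, away from the robot, z up. On its top, at x = -20 mm: a round power button at y = -45 mm, a narrow oblong reset key at y = +45 mm; vent slots in the middle
- router_button (a joint): travel of the router's round power button, m: 0 = out (its face 9 mm above the box top), 0.005 = fully in (face 4 mm above the top). Latching: needs about 3 N, moves only as far as it is pushed and stays there; in from 0.004 on
- router_button_top (a point): centre of the top face of the router's round power button (28 mm diameter); moves with it, straight down when pressed
- router_key (a joint): travel of the router's oblong reset key (8 x 24 mm, 5 mm proud, springs back), m: 0 = out, 0.003 = in; not to be pressed
- jar: empty clear glass jam jar, open, 60 mm diameter, 82 mm tall; origin under its centre; stands between the task's things
- opener: blue plastic bottle opener lying flat, 110 mm long (x from -55 to 55 mm), 32 mm wide, 8 mm thick; lies between the task's things
- can0: lowest of a stack of three aluminium cans, 66 mm diameter, 55 mm tall each; origin under its centre
- can1: middle can of the stack
- can2: top can of the stack (stack 165 mm tall)
- carton: small cardboard box 60 x 60 x 90 mm; origin under its centre
Not all that is in view belongs to the job. Leave any blue look-alike of the modem alone.

How it is judged:
By the outcome, as a careful person would: the job done as asked, in the order asked, and still so for the second after the job is handed in, with the robot touching nothing.
It also fails if it takes over 56 s, if anything falls off the work surface, if the arm or the gripper's body presses on something with over 40 N, if the wrist force passes 120 N, or if a joint passes its speed limit or range.

## Working session

There is one attempt and no reset: what is moved stays moved. The work goes in short steps, Python scripts to look and compute and a tool call to move; the robot and the scene stay as the last step left them, time stands still between calls to the robot, and variables do not carry over. Pictures are saved under pics/ and viewed, at most 10 in all, crops included, and the job is handed in when it is done.

Besides the shell and the picture viewer there is one more tool, called after "Call:" as name(argument=value, ...), one argument or row to a line, values as JSON. arm_command: Moves the arm, as the interface text tells. Its arguments: {"type":"object","properties":{"targets":{"type":"array"}},"required":["targets"]}

```bash
mkdir -p pics; cat > h.py <<'E'
import numpy as np, cv2
from bench import bot
def pts(c):
    v,u=np.mgrid[0:400,0:640]; d=c["depth"]
    P=np.stack([(u-c["cx"])/c["fx"]*d,(v-c["cy"])/c["fy"]*d,d,np.ones_like(d)],-1)
    return (P@np.linalg.inv(c["view"]).T)[...,:3]
E
python3 - <<'E'
from h import *
for n in("scene","side"):
    c=bot.camera(n); cv2.imwrite(f"pics/{n}0.png",c["pixels"]); np.savez(f"{n}.npz",**c)
    print(n,np.linalg.inv(c["view"])[:3].round(3).tolist(),c["fx"])
s=bot.state(); print(s["clock"],s["position"],s["eef_rot"],s["wrist_force"],s["opening"])
E
```

```text
scene [[-0.169, 0.628, -0.76, 1.476], [0.986, 0.112, -0.126, 0.081], [0.006, -0.77, -0.638, 0.912]] 436.83697175002186
side [[-0.997, -0.048, 0.053, 0.465], [-0.07, 0.522, -0.85, 0.837], [0.014, -0.851, -0.524, 0.674]] 430.8788677095558
0.1 [ 6.74675076e-01 -3.93213884e-05  2.91316096e-01] [-7.07056781e-01  7.07156402e-01  4.67657525e-04 -5.58955555e-04] [-0.19706234 -0.23174353  0.86846629] 1.0014627280765935
```

View pics/scene0.png

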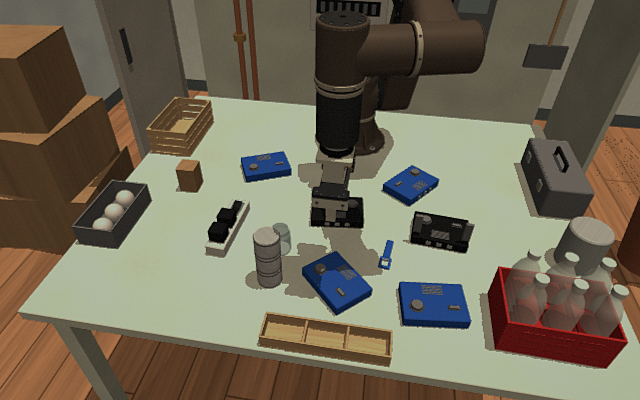

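View pics/side0.png

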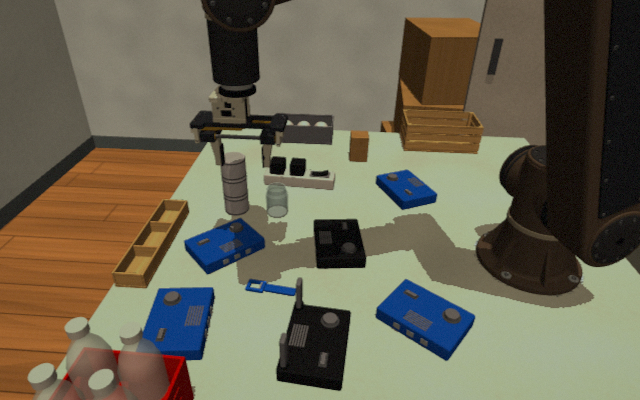

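The side view shows the modem, a black box without aerials, at (338,243), with its round button at about (348,249). The router, with two aerials, is at (316,345), with its button at (330,320). The strip is at (300,178), with its rocker at about (320,173). Possible mix-ups are the four blue boxes at (225,245), (180,322), (425,318) and (406,188), and the oblong keys at (347,226) and (322,360). I choose the two black boxes.

```bash
python3 - <<'E'
from h import *
for n in("side","scene"):
    c=dict(np.load(f"{n}.npz")); P=pts(c); img=c["pixels"].astype(int); mx=img.max(-1)
    for name,(u0,v0,u1,v1) in ({"modem":(308,212,372,272),"router":(272,295,358,390),"strip":(258,150,342,192)} if n=="side" else {"router":(405,205,480,255),"strip":(200,195,255,258)}).items():
        m=np.zeros((400,640),bool); m[v0:v1,u0:u1]=1; z=P[...,2]
        m&=(c["depth"]>0)
        if name=="strip": m&=(z>.03)&(z<.040)&(mx>90)
        else: m&=(z>.027)&(z<.044)&(mx<110)&(img[...,0]-img[...,2]<25)
        q=P[m]; r=cv2.minAreaRect((q[:,:2]*1000).astype(np.float32)); print(n,name,m.sum(),r,"z",np.median(q[:,2]).round(4))
c=dict(np.load("side.npz"));P=pts(c)
for a in[(348,249),(330,320),(347,226),(322,360),(320,173),(312,174),(327,174),(278,165),(298,166)]: print(a,P[a[1],a[0]].round(4))
i=c["pixels"]
A=cv2.resize(i[205:275,300:380],(480,420),interpolation=2)
B=cv2.resize(i[300:390,270:365],(320,303),interpolation=2);C=cv2.resize(i[150:195,255:345],(320,160),interpolation=2)
o=np.zeros((463,800,3),np.uint8);o[:420,:480]=A;o[:303,480:]=B;o[303:463,480:]=C
cv2.imwrite("pics/crop.png",o)
E
```

```text
side modem 1922 ((454.58074951171875, -8.680770874023438), (115.23583984375, 162.25186157226562), 6.947997093200684) z 0.0332
side router 4242 ((488.9595947265625, 300.3288269042969), (161.3345184326172, 113.32601928710938), 84.63773345947266) z 0.0329
side strip 391 ((581.123779296875, -315.69842529296875), (59.19675064086914, 215.14634704589844), 86.69347381591797) z 0.0366
scene router 1233 ((492.7029724121094, 299.61505126953125), (158.87115478515625, 119.77530670166016), 84.3921127319336) z 0.0313
scene strip 348 ((583.1207885742188, -317.1436767578125), (56.0980339050293, 217.3900604248047), 86.21671295166016) z 0.0354
(348, 249) [0.43   0.0449 0.0407]
(330, 320) [0.464  0.264  0.0422]
(347, 226) [ 0.4322 -0.0576  0.0328]
(322, 360) [0.4746 0.3497 0.0361]
(320, 173) [ 0.5155 -0.3122  0.0429]
(312, 174) [ 0.5394 -0.3056  0.0418]
(327, 174) [ 0.4941 -0.3144  0.0393]
(278, 165) [ 0.6412 -0.2975  0.0716]
(298, 166) [ 0.5814 -0.3004  0.0697]
```

View pics/crop.png

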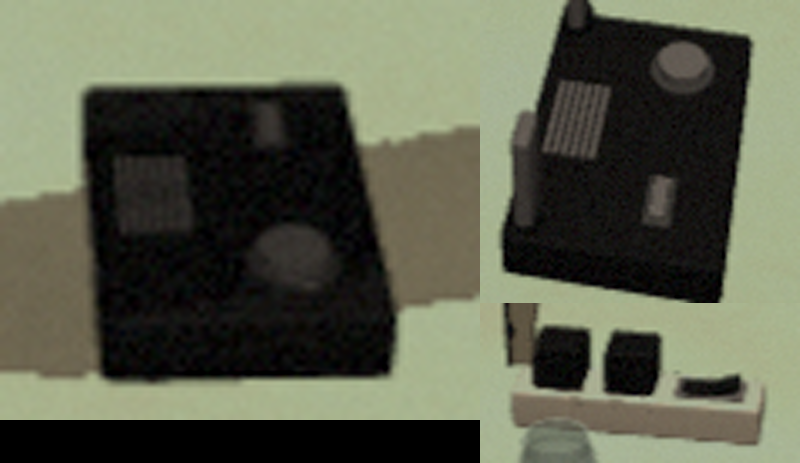

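The crop confirms all three. The modem's button is at crop (292,255) with its key at (268,125). The router's button is at crop (682,65) with its key at (660,200). The rocker is at crop (710,385), on the robot side of the adapters. Next I refine the positions.

```bash
python3 - <<'E'
from h import *
for n in("side","scene"):
    c=dict(np.load(f"{n}.npz")); P=pts(c); img=c["pixels"].astype(int); mx=img.max(-1); z=P[...,2]
    for name,(u0,v0,u1,v1) in ({"modem":(335,235,362,262),"router":(316,306,345,332),"strip":(258,150,342,192)} if n=="side" else {"router":(405,205,480,255),"strip":(200,195,255,258)}).items():
        m=np.zeros((400,640),bool); m[v0:v1,u0:u1]=1; m&=c["depth"]>0
        if name!="strip":
            q=P[m&(z>.0385)&(z<.046)]; print(n,name,len(q),"min",q.min(0).round(4),"max",q.max(0).round(4),cv2.minEnclosingCircle((q[:,:2]*1000).astype(np.float32)),np.median(q[:,2])); continue
        q=P[m&(z>.03)&(z<.04)&(mx>90)]; print(n,cv2.boxPoints(cv2.minAreaRect((q[:,:2]*1000).astype(np.float32))).round(0).tolist())
        q=P[m&(z>.073)&(z<.08)]; print("adapter tops",len(q),cv2.boxPoints(cv2.minAreaRect((q[:,:2]*1000).astype(np.float32))).round(0).tolist())
        mm=m&(z>.037)&(z<.056)&(mx<75)&(P[...,0]<.56); q=P[mm]; print("rocker",len(q),q.min(0),q.max(0),cv2.minAreaRect((q[:,:2]*1000).astype(np.float32)))
        for lo in range(480,555,8):
            k=q[(q[:,0]>=lo/1000)&(q[:,0]<lo/1000+.008)]
            if len(k): print(lo+4,len(k),np.median(k,0).round(4))
c=dict(np.load("side.npz"));m=dict(np.load("side.npz"))
P=pts(c);z=P[...,2];mk=np.zeros((400,640),bool);mk[212:272,308:372]=1
q=P[mk&(z>.027)&(z<.044)&(c["pixels"].max(-1)<110)];print(cv2.boxPoints(cv2.minAreaRect((q[:,:2]*1000).astype(np.float32))).round(0).tolist())
# everything tall near the paths
for nm,(u,v) in {"jar":(278,200),"can":(235,185),"carton":(359,146)}.items(): print(nm,P[v,u].round(3))
E
```

```text
side modem 78 min [0.4182 0.0171 0.0386] max [0.4418 0.0471 0.0436] ((429.55126953125, 32.214263916015625), 15.760631561279297) 0.04113243381181986
side router 134 min [0.4526 0.2411 0.0387] max [0.4779 0.2704 0.044 ] ((466.0577087402344, 255.80352783203125), 14.685635566711426) 0.041145437842153354
side [[472.0, -339.0], [687.0, -351.0], [690.0, -292.0], [475.0, -280.0]]
adapter tops 258 [[563.0, -346.0], [668.0, -350.0], [676.0, -137.0], [572.0, -133.0]]
rocker 72 [ 0.4939195  -0.32199942  0.03712936] [ 0.54300111 -0.2985398   0.04997428] ((518.4978637695312, -310.06268310546875), (48.87120056152344, 23.476665496826172), 0.9691037535667419)
492 4 [ 0.4942 -0.314   0.047 ]
500 15 [ 0.5    -0.3072  0.0468]
508 10 [ 0.5079 -0.3057  0.0448]
516 11 [ 0.5155 -0.3115  0.042 ]
524 13 [ 0.5241 -0.3076  0.0412]
532 10 [ 0.532  -0.31    0.0408]
540 9 [ 0.5394 -0.3118  0.0405]
scene router 67 min [0.4559 0.2186 0.0387] max [0.5531 0.374  0.046 ] ((523.64404296875, 297.28643798828125), 79.79010009765625) 0.041672728084823474
scene [[473.0, -338.0], [690.0, -352.0], [693.0, -296.0], [477.0, -282.0]]
adapter tops 328 [[565.0, -339.0], [673.0, -345.0], [676.0, -299.0], [568.0, -293.0]]
rocker 78 [ 0.49691196 -0.32778296  0.03724932] [ 0.54033399 -0.29988255  0.05265755] ((517.779541015625, -312.9069519042969), (27.79872703552246, 41.21522521972656), 80.5548095703125)
500 18 [ 0.5002 -0.311   0.0456]
508 21 [ 0.5086 -0.3121  0.0443]
516 15 [ 0.5145 -0.3144  0.0408]
524 14 [ 0.5225 -0.3138  0.0401]
532 7 [ 0.5304 -0.3042  0.0398]
540 3 [ 0.538  -0.3069  0.0404]
[[388.0, 65.0], [407.0, -96.0], [522.0, -82.0], [502.0, 79.0]]
jar [ 0.617 -0.121  0.061]
can [ 0.729 -0.122  0.099]
carton [ 0.395 -0.482  0.059]
```

The measurements agree with the given sizes:
- **Rocker press point:** about (0.505, -0.311), raised wing z about 0.045.
- **Modem button:** (0.429, 0.033).
- **Router button:** (0.466, 0.2565).

First I turn the tool so the fingers lie along y, which keeps the gripper's body off the aerials, and close the gripper.

Call:
arm_command(
  targets=[
    {"rz":0.098,"claw":-1},
    {"rz":0.098,"claw":-1},
    {"rz":0.098,"claw":-1},
    {"rz":0.098,"claw":-1},
    {"rz":0.098,"claw":-1},
    {"rz":0.098,"claw":-1},
    {"rz":0.098,"claw":-1},
    {"rz":0.098,"claw":-1},
  ],
)

```text
invalid input at $.targets[0]: expected keys dx, dy, dz, rx, ry, rz, claw
```

Call:
arm_command(
  targets=[
    {"rz":0.098,"claw":-1},
    {"rz":0.098,"claw":-1},
    {"rz":0.098,"claw":-1},
    {"rz":0.098,"claw":-1},
    {"rz":0.098,"claw":-1},
    {"rz":0.098,"claw":-1},
    {"rz":0.098,"claw":-1},
    {"rz":0.098,"claw":-1},
  ],
)

```text
invalid input at $.targets[0]: expected keys dx, dy, dz, rx, ry, rz, claw
```

```bash
cat > g.py <<'E'
from h import *
from scipy.spatial.transform import Rotation as R
import sys
s=bot.state(); t=np.array(eval(sys.argv[1])); r=R.from_quat(s["eef_rot"])
tip=s["position"]+r.apply([0,0,bot.tip_extent])
print(s["clock"],"tip",tip.round(4),"F",s["wrist_force"].round(1),"open",s["opening"],"axes",r.as_matrix().round(3).tolist(),"tool shift cm",(r.inv().apply(t-tip)*100).round(2),"q",np.round(s["qpos"],2))
E
python3 g.py "[.505,-.311,.09]"
```

```text
0.1 tip [ 0.6746 -0.      0.2257] F [-0.2 -0.2  0.9] open 1.0014627280765935 axes [[-0.0, -1.0, -0.001], [-1.0, 0.0, -0.0], [0.0, 0.001, -1.0]] tool shift cm [31.1  16.93 13.6 ] q [ 0.29  0.36  0.01 -0.   -1.22 -0.29]
```

All keys are required in each row.

Call:
arm_command(
  targets=[
    {"dx":0,"dy":0,"dz":0,"rx":0,"ry":0,"rz":0.098,"claw":-1},
    {"dx":0,"dy":0,"dz":0,"rx":0,"ry":0,"rz":0.098,"claw":-1},
    {"dx":0,"dy":0,"dz":0,"rx":0,"ry":0,"rz":0.098,"claw":-1},
    {"dx":0,"dy":0,"dz":0,"rx":0,"ry":0,"rz":0.098,"claw":-1},
    {"dx":0,"dy":0,"dz":0,"rx":0,"ry":0,"rz":0.098,"claw":-1},
    {"dx":0,"dy":0,"dz":0,"rx":0,"ry":0,"rz":0.098,"claw":-1},
    {"dx":0,"dy":0,"dz":0,"rx":0,"ry":0,"rz":0.098,"claw":-1},
    {"dx":0,"dy":0,"dz":0,"rx":0,"ry":0,"rz":0.098,"claw":-1},
  ],
)

```text
clock: 0.77
position: [0.6747, -0.0, 0.2916]
eef_rot: [-0.381, 0.925, 0.0, -0.001]
wrist_force: [-0.3, 0.0, -0.3]
opening: 0.457
finger_force: 0.0
```

Call:
arm_command(
  targets=[
    {"dx":0,"dy":0,"dz":0,"rx":0,"ry":0,"rz":0.098,"claw":-1},
    {"dx":0,"dy":0,"dz":0,"rx":0,"ry":0,"rz":0.098,"claw":-1},
    {"dx":0,"dy":0,"dz":0,"rx":0,"ry":0,"rz":0.098,"claw":-1},
    {"dx":0,"dy":0,"dz":0,"rx":0,"ry":0,"rz":0.098,"claw":-1},
    {"dx":0,"dy":0,"dz":0,"rx":0,"ry":0,"rz":0.098,"claw":-1},
    {"dx":0,"dy":0,"dz":0,"rx":0,"ry":0,"rz":0.098,"claw":-1},
    {"dx":0,"dy":0,"dz":0,"rx":0,"ry":0,"rz":0.098,"claw":-1},
    {"dx":0,"dy":0,"dz":0,"rx":0,"ry":0,"rz":0.098,"claw":-1},
  ],
)

```text
clock: 1.43
position: [0.6748, -0.0, 0.2916]
eef_rot: [0.001, 1.0, -0.0, -0.001]
wrist_force: [-0.4, -0.4, 0.4]
opening: 0.009
finger_force: 0.0
```

```bash
python3 g.py "[.505,-.311,.09]"
```

```text
1.4333 tip [ 0.6747 -0.      0.226 ] F [-0.4 -0.4  0.4] open 0.008569583970160428 axes [[-1.0, 0.002, -0.001], [0.002, 1.0, -0.0], [0.001, -0.0, -1.0]] tool shift cm [ 16.89 -31.13  13.62] q [ 0.29  0.36  0.01 -0.   -1.22 -1.86]
```

Call:
arm_command(
  targets=[
    {"dx":1.7,"dy":-3.1,"dz":0,"rx":0,"ry":0,"rz":0,"claw":-1},
    {"dx":1.7,"dy":-3.1,"dz":0,"rx":0,"ry":0,"rz":0,"claw":-1},
    {"dx":1.7,"dy":-3.1,"dz":0,"rx":0,"ry":0,"rz":0,"claw":-1},
    {"dx":1.7,"dy":-3.1,"dz":0,"rx":0,"ry":0,"rz":0,"claw":-1},
    {"dx":1.7,"dy":-3.1,"dz":0,"rx":0,"ry":0,"rz":0,"claw":-1},
    {"dx":1.7,"dy":-3.1,"dz":0,"rx":0,"ry":0,"rz":0,"claw":-1},
    {"dx":1.7,"dy":-3.1,"dz":0,"rx":0,"ry":0,"rz":0,"claw":-1},
    {"dx":1.7,"dy":-3.1,"dz":0,"rx":0,"ry":0,"rz":0,"claw":-1},
  ],
)

```text
clock: 2.1
position: [0.5384, -0.2496, 0.2919]
eef_rot: [-0.001, 1.0, 0.0, -0.0]
wrist_force: [0.9, 0.3, -1.0]
opening: 0.008
finger_force: 0.0
```

Call:
arm_command(
  targets=[
    {"dx":1.7,"dy":-3.1,"dz":0,"rx":0,"ry":0,"rz":0,"claw":-1},
    {"dx":1.6,"dy":-3.2,"dz":0,"rx":0,"ry":0,"rz":0,"claw":-1},
    {"dx":0,"dy":0,"dz":3,"rx":0,"ry":0,"rz":0,"claw":-1},
    {"dx":0,"dy":0,"dz":3,"rx":0,"ry":0,"rz":0,"claw":-1},
    {"dx":0,"dy":0,"dz":3,"rx":0,"ry":0,"rz":0,"claw":-1},
    {"dx":0,"dy":0,"dz":3,"rx":0,"ry":0,"rz":0,"claw":-1},
    {"dx":0,"dy":0,"dz":1.6,"rx":0,"ry":0,"rz":0,"claw":-1},
    {"dx":0,"dy":0,"dz":0,"rx":0,"ry":0,"rz":0,"claw":-1},
  ],
)

```text
clock: 2.77
position: [0.5044, -0.3107, 0.1518]
eef_rot: [-0.001, 1.0, 0.001, -0.004]
wrist_force: [-0.6, 0.5, -0.0]
opening: 0.003
finger_force: 0.0
```

```bash
python3 g.py "[.505,-.311,.041]"; python3 - <<'E'
from h import *
c=bot.camera("scene");d=bot.camera("side")
A=cv2.resize(c["pixels"][130:270,180:290],(440,560),interpolation=2);B=cv2.resize(d["pixels"][90:200,270:360],(360,440),interpolation=2)
o=np.zeros((560,800,3),np.uint8);o[:,:440]=A;o[:440,440:]=B;cv2.imwrite("pics/a.png",o)
E
```

```text
2.7667 tip [ 0.5039 -0.3106  0.0862] F [-0.6  0.5 -0. ] open 0.003469549208231098 axes [[-1.0, -0.002, -0.007], [-0.002, 1.0, 0.003], [0.007, 0.003, -1.0]] tool shift cm [-0.14 -0.05  4.51] q [-0.22  0.35 -0.35 -0.   -0.88 -1.35]
```

View pics/a.png

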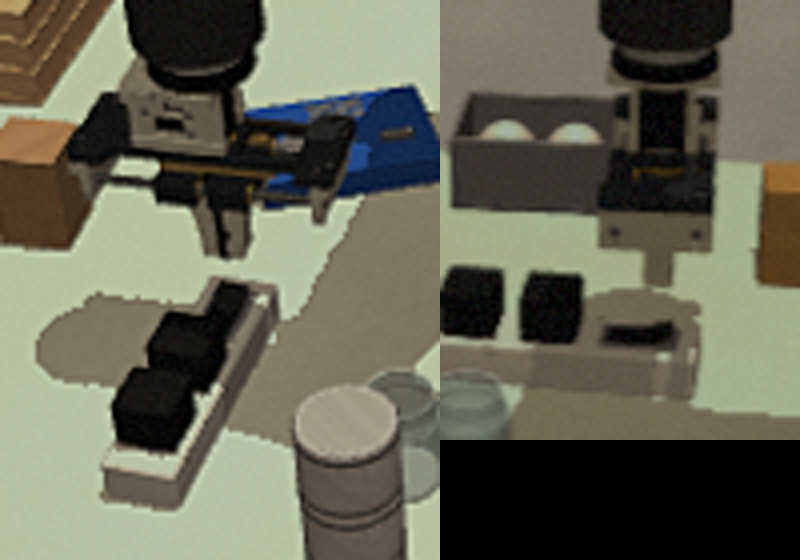

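The closed fingertips are above the rocker's raised wing, at crop (225,250) and (660,280) over (655,330). I press slowly.

Call:
arm_command(
  targets=[
    {"dx":-0.1,"dy":0,"dz":1.5,"rx":0,"ry":0,"rz":0,"claw":-1},
    {"dx":0,"dy":0,"dz":1.3,"rx":0,"ry":0,"rz":0,"claw":-1},
    {"dx":0,"dy":0,"dz":0.6,"rx":0,"ry":0,"rz":0,"claw":-1},
    {"dx":0,"dy":0,"dz":0.3,"rx":0,"ry":0,"rz":0,"claw":-1},
    {"dx":0,"dy":0,"dz":0.3,"rx":0,"ry":0,"rz":0,"claw":-1},
    {"dx":0,"dy":0,"dz":0.3,"rx":0,"ry":0,"rz":0,"claw":-1},
    {"dx":0,"dy":0,"dz":0.2,"rx":0,"ry":0,"rz":0,"claw":-1},
    {"dx":0,"dy":0,"dz":0,"rx":0,"ry":0,"rz":0,"claw":-1},
  ],
)

```text
clock: 3.53
position: [0.5081, -0.3116, 0.1116]
eef_rot: [-0.001, 1.0, -0.0, 0.0]
wrist_force: [0.0, 0.4, 2.2]
opening: 0.007
finger_force: 0.7
```

```bash
python3 g.py "[.505,-.311,.040]"
```

```text
3.5333 tip [ 0.5081 -0.3116  0.046 ] F [0.  0.4 2.2] open 0.006541361363565308 axes [[-1.0, -0.003, 0.001], [-0.003, 1.0, -0.0], [-0.001, -0.0, -1.0]] tool shift cm [0.31 0.07 0.6 ] q [-0.22  0.4  -0.38  0.   -0.78 -1.35]
```

Call:
arm_command(
  targets=[
    {"dx":0.3,"dy":0,"dz":0,"rx":0,"ry":0,"rz":0,"claw":-1},
    {"dx":0,"dy":0,"dz":0.15,"rx":0,"ry":0,"rz":0,"claw":-1},
    {"dx":0,"dy":0,"dz":0.15,"rx":0,"ry":0,"rz":0,"claw":-1},
    {"dx":0,"dy":0,"dz":0.1,"rx":0,"ry":0,"rz":0,"claw":-1},
    {"dx":0,"dy":0,"dz":0.1,"rx":0,"ry":0,"rz":0,"claw":-1},
    {"dx":0,"dy":0,"dz":0,"rx":0,"ry":0,"rz":0,"claw":-1},
    {"dx":0,"dy":0,"dz":0,"rx":0,"ry":0,"rz":0,"claw":-1},
    {"dx":0,"dy":0,"dz":0,"rx":0,"ry":0,"rz":0,"claw":-1},
  ],
)

```text
clock: 4.2
position: [0.5048, -0.3115, 0.1061]
eef_rot: [-0.001, 1.0, 0.0, -0.0]
wrist_force: [1.1, -0.8, 1.3]
opening: 0.009
finger_force: 0.8
```

```bash
python3 g.py "[.505,-.311,.040]"
```

```text
4.2 tip [ 0.5048 -0.3115  0.0405] F [ 1.1 -0.8  1.3] open 0.008546647594218304 axes [[-1.0, -0.003, -0.0], [-0.003, 1.0, 0.0], [0.0, 0.0, -1.0]] tool shift cm [-0.02  0.05  0.05] q [-0.22  0.41 -0.39 -0.   -0.77 -1.34]
```

Next I press a bit further, until a firm force shows the end stop.

Call:
arm_command(
  targets=[
    {"dx":0,"dy":0,"dz":0.1,"rx":0,"ry":0,"rz":0,"claw":-1},
    {"dx":0,"dy":0,"dz":0.05,"rx":0,"ry":0,"rz":0,"claw":-1},
    {"dx":0,"dy":0,"dz":0,"rx":0,"ry":0,"rz":0,"claw":-1},
    {"dx":0,"dy":0,"dz":0,"rx":0,"ry":0,"rz":0,"claw":-1},
    {"dx":0,"dy":0,"dz":0,"rx":0,"ry":0,"rz":0,"claw":-1},
    {"dx":0,"dy":0,"dz":0,"rx":0,"ry":0,"rz":0,"claw":-1},
    {"dx":0,"dy":0,"dz":0,"rx":0,"ry":0,"rz":0,"claw":-1},
    {"dx":0,"dy":0,"dz":0,"rx":0,"ry":0,"rz":0,"claw":-1},
  ],
)

```text
clock: 4.87
position: [0.5048, -0.3115, 0.1058]
eef_rot: [-0.002, 1.0, -0.0, 0.0]
wrist_force: [-1.6, 1.2, 12.3]
opening: 0.007
finger_force: 6.1
```

```bash
python3 g.py "[.429,.033,.12]"
```

```text
4.8667 tip [ 0.5048 -0.3115  0.0402] F [-1.6  1.2 12.3] open 0.0072293038376530835 axes [[-1.0, -0.003, 0.0], [-0.003, 1.0, -0.0], [-0.0, -0.0, -1.0]] tool shift cm [ 7.47 34.47 -7.99] q [-0.22  0.41 -0.39  0.   -0.77 -1.34]
```

The end stop is reached at z = 0.0402 with 12 N, so the wing is level. I lift and move towards the modem, then check the rocker.

Call:
arm_command(
  targets=[
    {"dx":0,"dy":0,"dz":-3,"rx":0,"ry":0,"rz":0,"claw":-1},
    {"dx":0,"dy":0,"dz":-3,"rx":0,"ry":0,"rz":0,"claw":-1},
    {"dx":0,"dy":0,"dz":-3,"rx":0,"ry":0,"rz":0,"claw":-1},
    {"dx":0,"dy":0,"dz":-1,"rx":0,"ry":0,"rz":0,"claw":-1},
    {"dx":0.6,"dy":3,"dz":0,"rx":0,"ry":0,"rz":0,"claw":-1},
    {"dx":0.6,"dy":3,"dz":0,"rx":0,"ry":0,"rz":0,"claw":-1},
    {"dx":0.6,"dy":3,"dz":0,"rx":0,"ry":0,"rz":0,"claw":-1},
    {"dx":0.6,"dy":3,"dz":0,"rx":0,"ry":0,"rz":0,"claw":-1},
  ],
)

```text
clock: 5.53
position: [0.4792, -0.1904, 0.204]
eef_rot: [-0.001, 1.0, 0.0, -0.001]
wrist_force: [-0.2, 0.8, -0.9]
opening: 0.006
finger_force: 0.0
```

Call:
arm_command(
  targets=[
    {"dx":0.6,"dy":3,"dz":0,"rx":0,"ry":0,"rz":0,"claw":-1},
    {"dx":0.6,"dy":3,"dz":0,"rx":0,"ry":0,"rz":0,"claw":-1},
    {"dx":0.6,"dy":3,"dz":0,"rx":0,"ry":0,"rz":0,"claw":-1},
    {"dx":0.6,"dy":3,"dz":0,"rx":0,"ry":0,"rz":0,"claw":-1},
    {"dx":0.6,"dy":3,"dz":0,"rx":0,"ry":0,"rz":0,"claw":-1},
    {"dx":0.6,"dy":3,"dz":0,"rx":0,"ry":0,"rz":0,"claw":-1},
    {"dx":0.6,"dy":3,"dz":0,"rx":0,"ry":0,"rz":0,"claw":-1},
    {"dx":0.6,"dy":1.5,"dz":0,"rx":0,"ry":0,"rz":0,"claw":-1},
  ],
)

```text
clock: 6.2
position: [0.431, 0.0354, 0.2043]
eef_rot: [-0.002, 1.0, 0.0, -0.0]
wrist_force: [1.2, -0.2, -0.0]
opening: 0.007
finger_force: 0.0
```

```bash
python3 g.py "[.429,.033,.06]"; python3 - <<'E'
from h import *
c=bot.camera("scene");d=bot.camera("side")
for k,(u0,v0,u1,v1) in((c,(200,195,255,258)),(d,(258,150,342,192))):
    P=pts(k);z=P[...,2];m=np.zeros((400,640),bool); m[v0:v1,u0:u1]=1
    q=P[m&(z>.035)&(z<.056)&(k["pixels"].max(-1)<75)&(P[...,0]<.555)]
    for lo in range(492,548,8):
        j=q[(q[:,0]>=lo/1000)&(q[:,0]<lo/1000+.008)]
        if len(j): print(lo+4,len(j),np.median(j[:,2]).round(4))
A=cv2.resize(c["pixels"][110:270,180:380],(500,400),interpolation=2);B=cv2.resize(d["pixels"][140:270,260:380],(300,325),interpolation=2)
o=np.zeros((400,800,3),np.uint8);o[:,:500]=A;o[:325,500:]=B;cv2.imwrite("pics/b.png",o)
E
```

```text
6.2 tip [0.4309 0.0354 0.1387] F [ 1.2 -0.2 -0. ] open 0.006698781307318411 axes [[-1.0, -0.004, -0.001], [-0.004, 1.0, 0.0], [0.001, 0.0, -1.0]] tool shift cm [ 0.19 -0.24  7.87] q [ 0.54  0.03 -0.62 -0.   -0.91 -2.11]
496 9 0.039
504 16 0.0396
512 15 0.0395
520 9 0.04
528 10 0.0428
536 5 0.0461
544 3 0.0454
496 10 0.0411
504 11 0.0402
512 13 0.0419
520 11 0.0403
528 14 0.0449
536 15 0.0471
544 2 0.048
```

View pics/b.png

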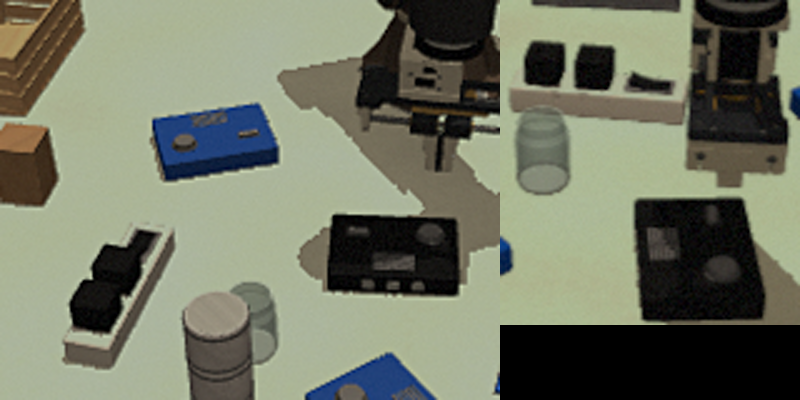

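The rocker is on: its on wing is level at 0.040 and the other wing is raised. In the crop the modem's button is at (430,233) with the tip at (438,165) above and behind it, and nothing has moved. Now the modem button.

Call:
arm_command(
  targets=[
    {"dx":0.2,"dy":-0.2,"dz":3,"rx":0,"ry":0,"rz":0,"claw":-1},
    {"dx":0,"dy":0,"dz":3,"rx":0,"ry":0,"rz":0,"claw":-1},
    {"dx":0,"dy":0,"dz":2,"rx":0,"ry":0,"rz":0,"claw":-1},
    {"dx":0,"dy":0,"dz":1,"rx":0,"ry":0,"rz":0,"claw":-1},
    {"dx":0,"dy":0,"dz":0.4,"rx":0,"ry":0,"rz":0,"claw":-1},
    {"dx":0,"dy":0,"dz":0.2,"rx":0,"ry":0,"rz":0,"claw":-1},
    {"dx":0,"dy":0,"dz":0.1,"rx":0,"ry":0,"rz":0,"claw":-1},
    {"dx":0,"dy":0,"dz":0,"rx":0,"ry":0,"rz":0,"claw":-1},
  ],
)

```text
clock: 6.97
position: [0.4302, 0.0313, 0.1081]
eef_rot: [-0.001, 1.0, 0.0, 0.0]
wrist_force: [-0.1, 1.0, 0.7]
opening: 0.007
finger_force: 0.0
```

```bash
python3 g.py "[.429,.033,.036]"
```

```text
6.9667 tip [0.4303 0.0313 0.0425] F [-0.1  1.   0.7] open 0.007209287219230699 axes [[-1.0, -0.003, 0.001], [-0.003, 1.0, 0.0], [-0.001, 0.0, -1.0]] tool shift cm [0.13 0.17 0.65] q [ 0.53  0.18 -0.75  0.   -0.64 -2.1 ]
```

Call:
arm_command(
  targets=[
    {"dx":0,"dy":0.1,"dz":0.15,"rx":0,"ry":0,"rz":0,"claw":-1},
    {"dx":0,"dy":0,"dz":0.15,"rx":0,"ry":0,"rz":0,"claw":-1},
    {"dx":0,"dy":0,"dz":0.15,"rx":0,"ry":0,"rz":0,"claw":-1},
    {"dx":0,"dy":0,"dz":0.1,"rx":0,"ry":0,"rz":0,"claw":-1},
    {"dx":0,"dy":0,"dz":0.1,"rx":0,"ry":0,"rz":0,"claw":-1},
    {"dx":0,"dy":0,"dz":0.1,"rx":0,"ry":0,"rz":0,"claw":-1},
    {"dx":0,"dy":0,"dz":0,"rx":0,"ry":0,"rz":0,"claw":-1},
    {"dx":0,"dy":0,"dz":0,"rx":0,"ry":0,"rz":0,"claw":-1},
  ],
)

```text
clock: 7.63
position: [0.4305, 0.0326, 0.1016]
eef_rot: [-0.002, 1.0, 0.0, 0.001]
wrist_force: [-6.2, 1.6, 23.9]
opening: 0.004
finger_force: 12.0
```

```bash
python3 g.py "[.466,.2565,.12]"
```

```text
7.6333 tip [0.4306 0.0326 0.036 ] F [-6.2  1.6 23.9] open 0.004407731022501251 axes [[-1.0, -0.004, 0.001], [-0.004, 1.0, 0.0], [-0.001, 0.0, -1.0]] tool shift cm [-3.64 22.38 -8.39] q [ 0.54  0.19 -0.75  0.   -0.63 -2.1 ]
```

The modem's button bottomed at z = 0.036 with 24 N, so it is fully in. I lift and go over to the router.

Call:
arm_command(
  targets=[
    {"dx":0,"dy":0,"dz":-2,"rx":0,"ry":0,"rz":0,"claw":-1},
    {"dx":0,"dy":0,"dz":-4,"rx":0,"ry":0,"rz":0,"claw":-1},
    {"dx":0,"dy":0,"dz":-4,"rx":0,"ry":0,"rz":0,"claw":-1},
    {"dx":0,"dy":0,"dz":-2,"rx":0,"ry":0,"rz":0,"claw":-1},
    {"dx":-0.4,"dy":2.5,"dz":0,"rx":0,"ry":0,"rz":0,"claw":-1},
    {"dx":-0.4,"dy":2.5,"dz":0,"rx":0,"ry":0,"rz":0,"claw":-1},
    {"dx":-0.4,"dy":2.5,"dz":0,"rx":0,"ry":0,"rz":0,"claw":-1},
    {"dx":-0.4,"dy":2.5,"dz":0,"rx":0,"ry":0,"rz":0,"claw":-1},
  ],
)

```text
clock: 8.3
position: [0.4453, 0.1332, 0.2203]
eef_rot: [-0.001, 1.0, 0.0, 0.0]
wrist_force: [0.6, -0.9, -0.5]
opening: 0.005
finger_force: 0.0
```

Call:
arm_command(
  targets=[
    {"dx":-0.4,"dy":2.5,"dz":0,"rx":0,"ry":0,"rz":0,"claw":-1},
    {"dx":-0.4,"dy":2.5,"dz":0,"rx":0,"ry":0,"rz":0,"claw":-1},
    {"dx":-0.4,"dy":2.5,"dz":0,"rx":0,"ry":0,"rz":0,"claw":-1},
    {"dx":-0.4,"dy":2.5,"dz":0,"rx":0,"ry":0,"rz":0,"claw":-1},
    {"dx":-0.4,"dy":2.4,"dz":0,"rx":0,"ry":0,"rz":0,"claw":-1},
    {"dx":0,"dy":0,"dz":0,"rx":0,"ry":0,"rz":0,"claw":-1},
    {"dx":0,"dy":0,"dz":0,"rx":0,"ry":0,"rz":0,"claw":-1},
    {"dx":0,"dy":0,"dz":0,"rx":0,"ry":0,"rz":0,"claw":-1},
  ],
)

```text
clock: 8.97
position: [0.4648, 0.256, 0.2196]
eef_rot: [-0.002, 1.0, -0.0, -0.001]
wrist_force: [0.2, 0.3, -0.4]
opening: 0.001
finger_force: 0.0
```

```bash
python3 g.py "[.466,.2565,.045]"; python3 - <<'E'
from h import *
c=bot.camera("scene");d=bot.camera("side")
P=pts(d);z=P[...,2];m=np.zeros((400,640),bool);m[212:272,308:372]=1
q=P[m&(z>.027)&(z<.044)&(d["pixels"].max(-1)<110)];print(cv2.boxPoints(cv2.minAreaRect((q[:,:2]*1000).astype(np.float32))).round(0).tolist())
b=np.hypot(P[...,0]-.4295,P[...,1]-.033)<.011; b&=m; print("modem button z",np.median(z[b]),"top z nearby",np.median(z[m&(np.hypot(P[...,0]-.47,P[...,1]-.04)<.012)]))
A=cv2.resize(c["pixels"][120:270,320:490],(453,400),interpolation=2);B=cv2.resize(d["pixels"][210:395,260:380],(340,524),interpolation=2)
o=np.zeros((524,800,3),np.uint8);o[:400,:453]=A;o[:,460:]=B;cv2.imwrite("pics/c.png",o)
E
```

```text
8.9667 tip [0.4647 0.2559 0.154 ] F [ 0.2  0.3 -0.4] open 0.000507747268340945 axes [[-1.0, -0.003, -0.001], [-0.003, 1.0, -0.001], [0.001, -0.001, -1.0]] tool shift cm [-0.14  0.07 10.9 ] q [ 0.87  0.18 -0.41 -0.   -0.98 -2.44]
[[389.0, 65.0], [402.0, -94.0], [417.0, -93.0], [404.0, 67.0]]
modem button z nan top z nearby nan
  return _methods._mean(a, axis=axis, dtype=dtype,
  ret = ret.dtype.type(ret / rcount)
```

View pics/c.png

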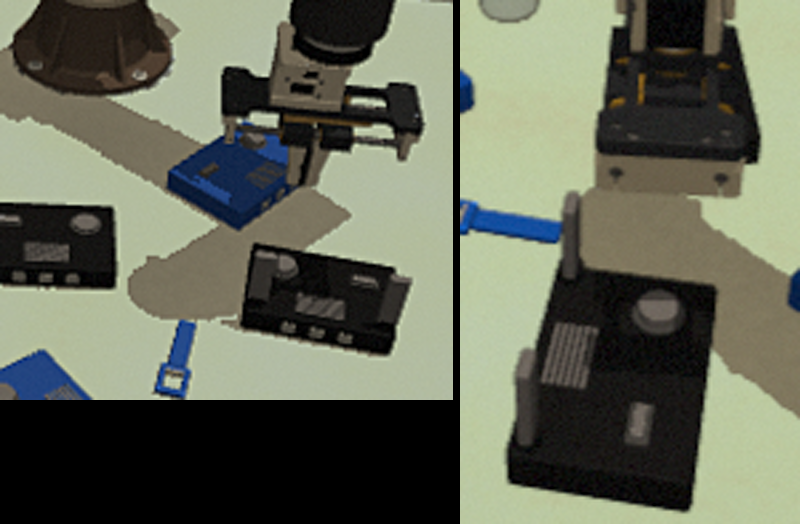

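The tip is above the router's button (left crop (285,265), right crop (658,310)), and the aerials are clear. Since the order matters, I check the modem's button in the scene view's depth before going on.

```bash
python3 - <<'E'
from h import *
c=bot.camera("scene");P=pts(c);z=P[...,2];ok=c["depth"]>0
f=lambda x,y,r:(lambda m:(m.sum(),np.median(z[m]).round(4)))(ok&(np.hypot(P[...,0]-x,P[...,1]-y)<r)&(z<.06)&(z>.01))
print("button",f(.4295,.033,.011),"box top",f(.44,-.02,.012),f(.475,.04,.012),"router button",f(.466,.2565,.011),"router top",f(.46,.3,.01))
m=np.zeros(z.shape,bool);m[180:230,300:370]=1
q=P[m&(z>.027)&(z<.044)&(c["pixels"].max(-1)<110)];print(cv2.boxPoints(cv2.minAreaRect((q[:,:2]*1000).astype(np.float32))).round(0).tolist())
E
```

```text
button (np.int64(25), np.float64(0.0362)) box top (np.int64(29), np.float64(0.0311)) (np.int64(36), np.float64(0.0323)) router button (np.int64(20), np.float64(0.0399)) router top (np.int64(23), np.float64(0.0313))
[[388.0, 62.0], [408.0, -96.0], [527.0, -81.0], [507.0, 77.0]]
```

The modem's button is in (0.036) and the box has not moved. Now the router button.

Call:
arm_command(
  targets=[
    {"dx":-0.1,"dy":0,"dz":3,"rx":0,"ry":0,"rz":0,"claw":-1},
    {"dx":0,"dy":0,"dz":3,"rx":0,"ry":0,"rz":0,"claw":-1},
    {"dx":0,"dy":0,"dz":2.5,"rx":0,"ry":0,"rz":0,"claw":-1},
    {"dx":0,"dy":0,"dz":1.5,"rx":0,"ry":0,"rz":0,"claw":-1},
    {"dx":0,"dy":0,"dz":0.6,"rx":0,"ry":0,"rz":0,"claw":-1},
    {"dx":0,"dy":0,"dz":0.3,"rx":0,"ry":0,"rz":0,"claw":-1},
    {"dx":0,"dy":0,"dz":0,"rx":0,"ry":0,"rz":0,"claw":-1},
    {"dx":0,"dy":0,"dz":0,"rx":0,"ry":0,"rz":0,"claw":-1},
  ],
)

```text
clock: 9.78
position: [0.4668, 0.2567, 0.1122]
eef_rot: [-0.001, 1.0, 0.001, 0.001]
wrist_force: [0.1, 0.2, 0.5]
opening: 0.003
finger_force: 0.0
```

```bash
python3 g.py "[.466,.2565,.036]"
```

```text
9.7833 tip [0.4669 0.2568 0.0466] F [0.1 0.2 0.5] open 0.0031310261061065375 axes [[-1.0, -0.003, 0.001], [-0.003, 1.0, 0.001], [-0.001, 0.001, -1.0]] tool shift cm [ 0.09 -0.03  1.06] q [ 0.87  0.32 -0.52  0.   -0.73 -2.44]
```

Call:
arm_command(
  targets=[
    {"dx":0,"dy":0,"dz":0.4,"rx":0,"ry":0,"rz":0,"claw":-1},
    {"dx":0,"dy":0,"dz":0.2,"rx":0,"ry":0,"rz":0,"claw":-1},
    {"dx":0,"dy":0,"dz":0.15,"rx":0,"ry":0,"rz":0,"claw":-1},
    {"dx":0,"dy":0,"dz":0.15,"rx":0,"ry":0,"rz":0,"claw":-1},
    {"dx":0,"dy":0,"dz":0.15,"rx":0,"ry":0,"rz":0,"claw":-1},
    {"dx":0,"dy":0,"dz":0.1,"rx":0,"ry":0,"rz":0,"claw":-1},
    {"dx":0,"dy":0,"dz":0,"rx":0,"ry":0,"rz":0,"claw":-1},
    {"dx":0,"dy":0,"dz":0,"rx":0,"ry":0,"rz":0,"claw":-1},
  ],
)

```text
clock: 10.45
position: [0.4668, 0.2569, 0.1017]
eef_rot: [-0.002, 1.0, 0.001, 0.001]
wrist_force: [-6.6, -2.0, 22.3]
opening: 0.003
finger_force: 10.8
```

```bash
python3 g.py "[.466,.2565,.036]"
```

```text
10.45 tip [0.4669 0.257  0.0361] F [-6.6 -2.  22.3] open 0.002536816606376662 axes [[-1.0, -0.004, 0.002], [-0.004, 1.0, 0.001], [-0.002, 0.001, -1.0]] tool shift cm [ 0.09 -0.05  0.01] q [ 0.87  0.33 -0.53  0.   -0.7  -2.44]
```

It bottomed at 0.036 with 22 N. I lift off and check.

Call:
arm_command(
  targets=[
    {"dx":0,"dy":0,"dz":-2,"rx":0,"ry":0,"rz":0,"claw":-1},
    {"dx":0,"dy":0,"dz":-4,"rx":0,"ry":0,"rz":0,"claw":-1},
    {"dx":0,"dy":0,"dz":-4,"rx":0,"ry":0,"rz":0,"claw":-1},
    {"dx":0,"dy":0,"dz":-4,"rx":0,"ry":0,"rz":0,"claw":-1},
    {"dx":0,"dy":0,"dz":-3,"rx":0,"ry":0,"rz":0,"claw":-1},
    {"dx":0,"dy":0,"dz":0,"rx":0,"ry":0,"rz":0,"claw":-1},
    {"dx":0,"dy":0,"dz":0,"rx":0,"ry":0,"rz":0,"claw":-1},
    {"dx":0,"dy":0,"dz":0,"rx":0,"ry":0,"rz":0,"claw":-1},
  ],
)

```text
clock: 11.12
position: [0.4658, 0.2561, 0.2692]
eef_rot: [-0.001, 1.0, -0.0, -0.0]
wrist_force: [-0.3, -0.3, -0.2]
opening: 0.005
finger_force: 0.0
```

```bash
python3 - <<'E'
from h import *
for n in("scene","side"):
    c=bot.camera(n);P=pts(c);z=P[...,2];ok=c["depth"]>0
    f=lambda x,y,r:(lambda m:(m.sum(),np.median(z[m]).round(4) if m.any() else None))(ok&(np.hypot(P[...,0]-x,P[...,1]-y)<r)&(z<.06)&(z>.01))
    print(n,"modem",f(.4295,.033,.011),"router",f(.466,.2565,.011),"on wing",f(.505,-.311,.006),"off wing",f(.535,-.312,.006))
    cv2.imwrite(f"pics/{n}_end.png",c["pixels"])
print(bot.state()["wrist_force"],bot.state()["position"])
E
```

```text
scene modem (np.int64(25), np.float64(0.0352)) router (np.int64(22), np.float64(0.0352)) on wing (np.int64(7), np.float64(0.0401)) off wing (np.int64(3), np.float64(0.0431))
side modem (np.int64(0), None) router (np.int64(77), np.float64(0.0367)) on wing (np.int64(0), None) off wing (np.int64(0), None)
[ 0.26817363 -0.15944905 -0.81052133] [0.46569356 0.25594199 0.26829886]
```

View pics/scene_end.png

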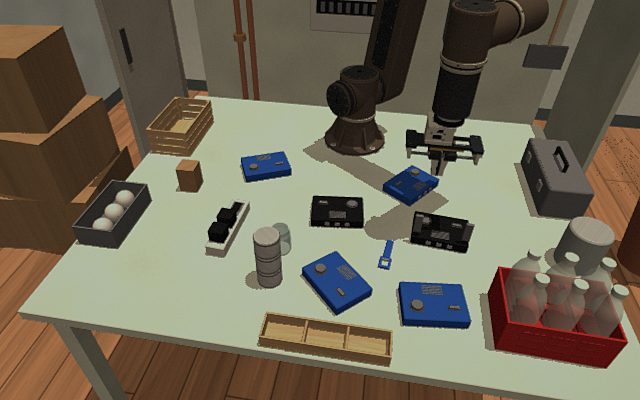

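The final view shows everything in place and the arm clear of it all: modem at (337,212), router at (440,231), strip at (228,227). Both buttons are in at about 0.036 and the rocker is on.

```bash
python3 -c "
from bench import bot
print(bot.hand_in())"
```

```text
the job is handed in; nothing more can be done
None
```

The job is handed in: I switched the strip on, then pressed the modem's button fully in and last the router's; the camera depths confirmed all three, and nothing else was moved.

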